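# Check a lapped stone bar and unclip its carrier

### The arm

A 6-joint arm with a two-finger parallel gripper is mounted at the origin on a cart in front of the work surface, level with it; the furniture and walls round the work are solid. World frame = base frame: x ahead of the robot, y to its left, z up, the work surface at z = 0. Lengths are in m, angles in rad, forces in N, time in s.
With the tool pointing down it reaches from about 0.25 to 0.725 m from the base axis. Payload 4 kg.
Tool frame: the origin (TCP) lies midway between the tips of the shut fingers; the grasp point (between the pads) lies grip_point_offset behind it (grip_point_offset is the distance from the TCP to the grasp point, in m); z points along the fingers, y is the line along which they close (so a half turn about z gives the same grasp; the last joint's range is limited). The gripper opens to 85 mm and grips with 20 to 120 N. Pads are 22 mm wide; open, the fingers measure 114 mm over their backs; the gripper's body (76 mm by 85 mm) begins 54 mm behind the grasp point. The pads swing forward as they close: fully open they stand 13 mm farther back than shut.
Start: joints at [1.268, 0.241, 0.005, 1.335, 0, 1.571], TCP at [0.149, 0.477, 0.208] pointing down, gripper open.
Joint ranges: [-2.72, 2.72], [-1.05, 1.87], [-1.09, 1.28], [-1.99, 2.15], [-1.42, 1.44], [-3.14, 3.14]. Speed limits (rad/s): [2.79, 2.79, 3.14, 3.14, 3.14, 3.14].

### API

Orientations are given as a unit quaternion [x, y, z, w].
In Python, from workcell import * gives the robot as it stands. The module is installed in compiled form; this text tells all that it offers.
- The arm moves only by the tool arm_command, never from a script. Its arguments are lists of equal length, an entry for each row: "slide": the shift along the tool's x, y, z in cm, a list of three; "spin": the turn about the tool's z in degrees. A call has exactly 5 rows; each row is the pose to reach, as a shift and turn from the pose commanded when the call began, along the tool's axes at that moment; what a row does not reach only later rows make up. A row lasts 1/8 s, in which the tool goes at most 62.5 mm and 10.7 degrees, less where a joint would pass 70% of its speed; a pose out of reach is approached as far as the arm can. A call with a gripper value outside its range is refused whole. "jaw" is the finger opening in cm, from 0 to 8.54, set as the call begins (left out, the last holds). The fingers move at their own pace and stop on an object; the grip force is fixed at half the most. Time passes only in rows, so rows that repeat a pose let the fingers close, or fill a call up. It gives the time, the measured TCP pose, the force, the opening and the grip force at its end, in the units of the state.
- get_obs(): the state, without advancing time (a new reading comes with each control period).
- camera(name): name is "scene" or "top"; returns a dict with "pixels" (420x560x3 uint8, red, green, blue), "range_z" (420x560 float32, m along the optical axis (not along the pixel's ray), 0 where there is no reading), "intrinsics" (3x3 intrinsics, pixels), "k1" (the pictures are not rectified: a ray, as slopes to the right and down, at radius r is drawn at 1 + k1 r^2 times it, then the intrinsics apply), "rvec" (rotation vector, rad) and "tvec" (3), from world to camera coordinates, as OpenCV has them. Camera axes: x right, y down, z forward; pixel columns grow to the right and rows downward; lengths in m; the calibration is good to about 2 mm. A picture is of the moment at which its call begins.
- job_done(): hands the job in; it is judged then, once.
Trained networks look in a picture, given as the dict that the camera call returned (one of the last four; its "shot" number tells which), for a name from the list of things; names that differ only in an ending like _2 or _b are one class to them, and where a whole thing is asked for, a point or a joint stands for the part that bears it (a point fixed in the world has none). Each returns a list of dicts, best first, with "confidence" (0 to 1); they miss things now and then, are a little off and sometimes report something else, mostly with a low value. They report only what shows in the picture. A call takes as long as a camera call. They do not tell look-alikes from the thing itself.
- recognise(picture, thing): "centre" ([column, row] in pixels, amid what is visible of it).
- landmark_of(picture, thing): "centre" ([column, row] in pixels: a listed point, or the origin of a listed thing).
The state is a dict: "clock": time; "joint_pos": joint angles; "joint_vel": joint speeds; "tau": joint torques, N m; "eef_pos": TCP position; "tool_rot": TCP orientation; "ft_force": force on the tool from outside, world axes, zero at the start; "ft_torque": the same for the moment, N m; "grip_width": finger opening in m; "grasp_force": force on a finger pad.
Only numpy, scipy, OpenCV 4.12 (cv2) and the standard library are available. Lean on these libraries where they do the work, as an engineer would, in place of code of your own. Each camera call takes 0.05 s, during which the arm holds its last target. There are 200 camera calls.

### The job

The striped stone bar sits in its grey carrier, clipped into the dark blue checking station. Swing the dial gauge in over the bar to its stop, press its black knob all the way down so that the foot bears on the stone and the dial reads, let the knob spring back up and swing the gauge out to the side again. Then pinch the carrier's two orange side catches together, lift the carrier straight out with the bar still in it and finish while holding it level, still pinched and well clear (about a hand's breadth) above the station; leave the mug, loupe, tweezers and sanding block alone.

Things in the scene. Friction and masses are not known exactly. Their poses are not given: they have to be found in the camera images.
- station: dark blue base plate 205 x 120 x 18 mm, fixed; place and yaw vary. Origin on the table under the nest's middle; +x to the gauge post, z up; plate spans x -70 to +135 mm. The carrier stands at height 18 mm between guides (top 29 mm); beside each catch (|y| 33 to 46 mm, |x| under 17 mm) a steel keeper, top 33.5 mm, whose lip holds the catch's hook down until the catch is pressed in
- gauge_arm (a joint): hinge of the gauge's swing arm about the post at station (110, 0) mm: 0 = gauge over the carrier's middle (hard stop); grows as it swings to the station's +y side, to 1.6 rad. Starts swung out (1.2 to 1.5). Post to knob 110 mm; arm at height 142 to 157 mm; stays where left (friction about 1 N at the knob)
- gauge_slide (a joint): vertical slide that carries knob, dial (48 mm across, hanging below the arm) and foot: 0 = up (a spring pushes it up), grows as the knob is pressed down, stop at 0.032 m; about 2 N at the top to 4.5 N at the stop, plus 2 N from the foot
- gauge_foot (a joint): sprung foot under the dial: 0 = hanging free, grows as it is pushed up into the dial (at most 0.010 m). With the slide at its stop over the bar it reads about 0.007. Raised, the foot's underside is 68 mm above the table (10 mm above the catch tops); it turns the red needle
- gauge_knob (a point): centre of the upright round black knob, 22 mm across, 24 mm high, that moves the gauge; 202 mm above the table when up, 170 mm when down. The arm's top is 33 mm below the knob's underside when up, 1 mm when down: keep the fingertips no lower than the knob's underside
- gauge_post (a point): top of the post on the axis of the swing arm, 160 mm above the table; post and bearing 32 mm across
- carrier: grey carrier 90 x 38 x 18 mm (about 0.12 to 0.19 kg, loose, clipped into the nest), origin under its middle, x along its length, z up. A recess in its top, floor 10 mm above the origin, holds the bar
- catch_left_pad (a point): middle of the outer gripping face of the orange catch on the carrier's +y side: upright tab 24 mm wide (along x), face 30 mm from the carrier's middle, 30 mm above its origin; tab top 40 mm above its origin (58 mm above the table), free for fingers above the keeper (16 mm above the origin) up to the top. 60 mm over both tabs
- catch_right_pad (a point): the same on the carrier's -y side
- catch_left (a joint): inward travel of the left catch: 0 = sprung out (hooked), 0.006 m = fully pressed; its hook is free of the keeper from about 0.004. About 2 N to start, 4 N fully in; grip with about 15 to 30 N. 48 mm over both tabs when pressed
- catch_right (a joint): the same for the right catch
- stone_bar: striped brown and cream stone bar 26 x 64 x 15 mm, loose in the carrier's recess and standing 7 mm proud of it; origin under its middle, long side (its y) along the carrier's x; its top is 43 mm above the table in the nest
- mug: white spotted mug, 93 mm high, bystander
- loupe: small folding loupe 30 x 58 x 14 mm, bystander
- tweezers: steel tweezers 115 mm long, bystander
- sanding_block: dark rubber sanding block 36 x 60 x 24 mm, bystander
Mind the look-alikes: they are no part of the job. Of the things like the carrier, leave any that is green; of the rest the larger one is meant. What is shaped like the stone_bar but red is not meant.

How it is judged:
On the way, in this order (a step that is already met when the one before it is completed fails the run):
1. the gauge is over the bar, its knob pressed down to the stop, and the foot bears on the stone and reads (value of joint gauge_slide above 0.029 m and value of joint gauge_arm below 0.08 rad and value of joint gauge_foot above 0.004 m and contact force between station and stone_bar above 0.5 N), for 0.2 s.
2. the gauge has sprung back up and is swung out to the side (value of joint gauge_slide below 0.005 m and value of joint gauge_arm above 0.9 rad), for 0.2 s.
At the end, for the whole second after the job is handed in: Carrier hangs still in the fingers, both catches pinched in over 4 mm; underside over 75 mm above the table, level within 0.2 rad, touching no part of station or gauge; bar in its recess (6 mm sideways, 4 mm up); gauge up (within 5 mm) and swung out over 0.9 rad (all of step 2 and z of carrier in the frame of station above 0.075 m and angle between carrier's own z axis and vertical below 0.2 rad and linear speed of carrier below 0.03 m/s and value of joint each of catch_left, catch_right above 0.004 m and contact force between the fingers and carrier above 2 N and contact force between carrier and station below 0.05 N and horizontal distance between stone_bar and carrier below 0.006 m and z of stone_bar in the frame of carrier between 0.006 and 0.014 m); the arm keeps its last pose, push and grip.
It fails at once if a bystander (mug, loupe, tweezers, sanding block) is shoved more than 25 mm (distance of any of mug, loupe, tweezers, sanding_block from where it was at the start of the episode above 0.025 m).
It fails at once if the bar falls out of the carrier (horizontal distance between stone_bar and carrier above 0.02 m).
It also fails if it takes over 54 s, if anything falls off the work surface, if the arm or the gripper's body presses on something with over 40 N, if the wrist force passes 120 N, or if a joint passes its speed limit or range.

## Working session

There is one attempt and no reset: what is moved stays moved. The work goes in short steps, Python scripts to look and compute and a tool call to move; the robot and the scene stay as the last step left them, time stands still between calls to the robot, and variables do not carry over. Pictures are saved under pics/ and viewed, at most 10 in all, crops included, and the job is handed in when it is done.

Besides the shell and the picture viewer there is one more tool, called after "Request:" as name([rows], argument=value, ...), one row to a line, values as JSON. arm_command: Moves the arm, as the interface text tells. Its arguments: {"type":"object","properties":{"slide":{"type":"array","items":{"type":"array","items":{"type":"number"}}},"spin":{"type":"array","items":{"type":"number"}},"jaw":{"type":"number"}},"required":["slide","spin"]}

```bash
mkdir -p pics; cat > h.py <<'E'
from workcell import *
import numpy as np, cv2
from scipy.spatial.transform import Rotation as R
def ray(p,uv):
    K=np.array(p["intrinsics"]);x=(np.array(uv,float)-[K[0,2],K[1,2]])/[K[0,0],K[1,1]]
    s=x.copy()
    for _ in range(20): s=x/(1+p["k1"]*(s@s))
    Rm=R.from_rotvec(np.array(p["rvec"]).ravel()).as_matrix();t=np.array(p["tvec"]).ravel()
    return -Rm.T@t, Rm.T@np.array([s[0],s[1],1.0])
def at_z(p,uv,z):
    o,d=ray(p,uv);return o+d*(z-o[2])/d[2]
def at_depth(p,uv):
    o,d=ray(p,uv);return o+d*p["range_z"][int(round(uv[1])),int(round(uv[0]))]
def proj(p,X):
    Rm=R.from_rotvec(np.array(p["rvec"]).ravel()).as_matrix();c=Rm@np.array(X)+np.array(p["tvec"]).ravel()
    s=c[:2]/c[2];s=s*(1+p["k1"]*(s@s));K=np.array(p["intrinsics"]);return np.array([K[0,0]*s[0]+K[0,2],K[1,1]*s[1]+K[1,2]])
def save(p,n): cv2.imwrite(n,p["pixels"][:,:,::-1])
def tri(p1,u1,p2,u2):
    o1,d1=ray(p1,u1);o2,d2=ray(p2,u2);A=np.stack([d1,-d2],1);s=np.linalg.lstsq(A,o2-o1,rcond=None)[0]
    a,b=o1+s[0]*d1,o2+s[1]*d2;return (a+b)/2,np.linalg.norm(a-b)
E
python3 - <<'E'
from h import *
np.set_printoptions(precision=4,suppress=True)
print(get_obs())
ps={n:camera(n) for n in("scene","top")}
cv2.imwrite("pics/a.png",cv2.resize(np.hstack([ps[n]["pixels"] for n in ps])[:,:,::-1],None,fx=.714,fy=.714))
save(ps["scene"],"pics/s0.png");save(ps["top"],"pics/t0.png")
H=dict(gauge_knob=.202,gauge_post=.160,catch_left_pad=.048,catch_right_pad=.048,carrier=.018,station=0,stone_bar=.028)
for n,p in ps.items():
    for t in H:
        for f in landmark_of(p,t)[:4]:
            if f["confidence"]>.2: print(n,t,np.round(f["centre"],1),round(f["confidence"],2),at_z(p,f["centre"],H[t]))
E
```

```text
{'clock': 0.0, 'joint_pos': array([ 1.268 ,  0.2414,  0.0037,  1.3352, -0.    ,  1.5708]), 'joint_vel': array([-0.0001, -0.0004,  0.0002, -0.0009,  0.0015, -0.0028]), 'tau': array([ -0.0001, -37.2322,  25.2406,   0.0169,   0.0001,   0.    ]), 'eef_pos': array([0.1489, 0.4766, 0.2069]), 'tool_rot': array([ 0.1508,  0.9886, -0.0011, -0.0001]), 'ft_force': array([0.8836, 0.3722, 0.145 ]), 'ft_torque': array([-0.0276,  0.0153,  0.0397]), 'grasp_force': 0.0, 'grip_width': 0.08531586014285908}
scene gauge_knob [276.3 246.9] 0.6 [0.3256 0.2234 0.202 ]
scene gauge_knob [263.1 251.7] 0.57 [0.3285 0.2524 0.202 ]
scene gauge_post [237.9 196.1] 0.63 [0.625  0.1039 0.16  ]
scene catch_left_pad [314.5 234.7] 0.57 [ 0.4875 -0.0498  0.048 ]
scene catch_left_pad [264.2 248.8] 0.52 [0.5196 0.1004 0.048 ]
scene catch_right_pad [311.2 245.6] 0.5 [ 0.4538 -0.0041  0.048 ]
scene catch_right_pad [275.5 243.3] 0.41 [0.5215 0.0611 0.048 ]
scene carrier [270.5 256.9] 0.87 [0.5149 0.0834 0.018 ]
scene carrier [315.9 246.7] 0.61 [ 0.4741 -0.0441  0.018 ]
scene carrier [239.4 196.6] 0.54 [ 0.8668 -0.0641  0.018 
[... 519 characters left out ...]
]
top catch_left_pad [212.  220.7] 0.5 [0.5168 0.2755 0.048 ]
top catch_left_pad [351.7 219.7] 0.45 [ 0.511  -0.0823  0.048 ]
top catch_right_pad [232.5 215.3] 0.52 [0.5297 0.2228 0.048 ]
top catch_right_pad [300.8 217.3] 0.47 [0.5203 0.0473 0.048 ]
top catch_right_pad [336.3 228.8] 0.36 [ 0.4884 -0.0422  0.048 ]
top carrier [290.2 222.1] 0.84 [0.5139 0.0754 0.018 ]
top carrier [341.7 226.4] 0.83 [ 0.4993 -0.0589  0.018 ]
top carrier [226.1 217.4] 0.69 [0.5305 0.2443 0.018 ]
top station [288.9 222. ] 0.63 [0.5175 0.0793 0.    ]
top stone_bar [286.7 219.4] 0.79 [0.5194 0.0841 0.028 ]
top stone_bar [246.4 275.4] 0.7 [0.3767 0.1894 0.028 ]
top stone_bar [275.4 168. ] 0.48 [0.6595 0.1119 0.028 ]
```

View pics/a.png

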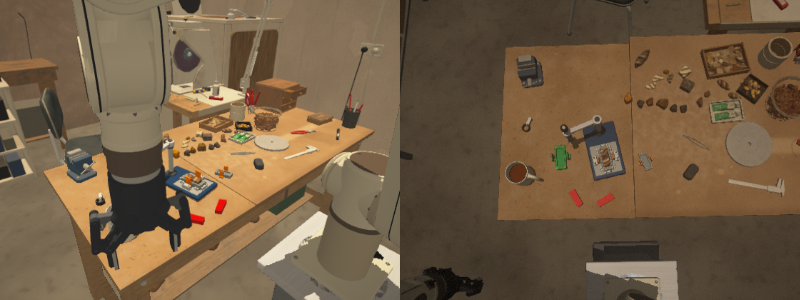

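The combined picture shows the station with its carrier at about (289,221) in the top image. The look-alikes are a green one at (226,217), a smaller grey one at (341,226), and red bars near (246,275). The gauge is swung out, with its knob near (230,180). I'll confirm with one enlarged crop.

```bash
python3 - <<'E'
from h import *
im=cv2.imread("pics/t0.png")[140:290,200:370]
cv2.imwrite("pics/b.png",cv2.resize(im,None,fx=4,fy=4,interpolation=cv2.INTER_CUBIC)[:600])
E
```

```text
(no output)
```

View pics/b.png

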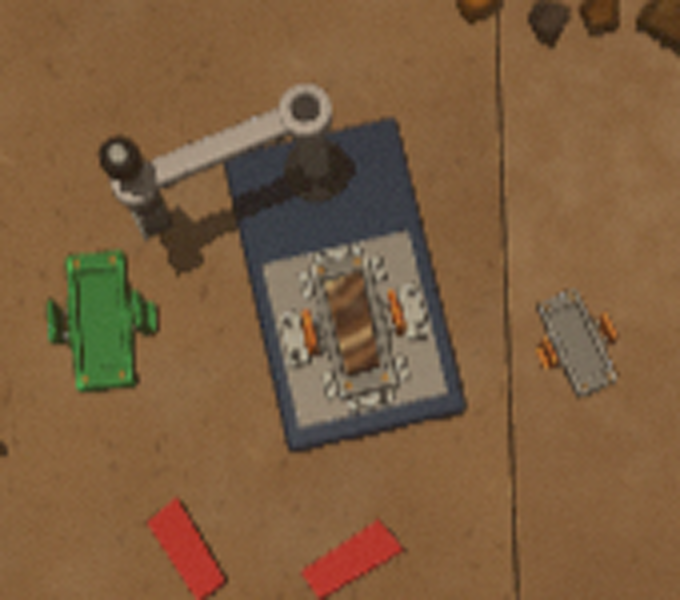

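The crop shows the meant carrier at crop (353,325), i.e. px (288,221): grey with orange catches, the larger one, clipped in the blue station with the striped bar. The green one at (226,220) and the small grey one at (344,225) are decoys. The knob top is at px (230,179) and the post at px (276,167).

```bash
python3 - <<'E'
from h import *
from scipy.optimize import least_squares
np.set_printoptions(precision=4,suppress=True)
p=camera("top")
c=lambda x,y:(200+x/4-.375,140+y/4-.375)
corn=[(393,118),(465,410),(292,450),(227,163)]
loc=[(.135,-.06),(-.07,-.06),(-.07,.06),(.135,.06)]
W=np.array([at_z(p,c(*k),.018)[:2] for k in corn]);print(W)
post=at_z(p,c(305,108),.16)[:2]; car=at_z(p,c(352,325),.04)[:2]
L=np.array([loc[0],loc[1],loc[2],(.11,0),(0,0)]);M=np.vstack([W[:3],post,car])
def T(q,l):return q[:2]+np.array([[np.cos(q[2]),-np.sin(q[2])],[np.sin(q[2]),np.cos(q[2])]])@np.array(l)
r=least_squares(lambda q:np.ravel([T(q,l)-m for l,m in zip(L,M)]),[.51,.08,.2])
print(r.x,r.fun.reshape(-1,2)*1000)
np.save("st.npy",r.x)
# depth points: orange catches, post top, knob top, bar
im=p["pixels"].astype(int)
rg=p["range_z"]
hsv=cv2.cvtColor(p["pixels"],cv2.COLOR_RGB2HSV)
pts=[]
for v in range(205,240):
  for u in range(268,308):
    h,s,vv=hsv[v,u]
    if 5<h<15 and s>200 and vv>130 and rg[v,u]>0:
      X=at_depth(p,(u,v))
      if X[2]>.045: pts.append(X)
pts=np.array(pts);th=r.x[2]
print(len(pts)); l=(pts[:,:2]-r.x[:2])@np.array([[np.cos(th),-np.sin(th)],[np.sin(th),np.cos(th)]])
for sg in(1,-1):
  m=l[:,1]*sg>0; print("catch",pts[m].mean(0),l[m].mean(0),l[m].min(0),l[m].max(0),m.sum())
k=[]
for v in range(172,190):
  for u in range(220,242):
    X=at_depth(p,(u,v))
    if rg[v,u]>0 and X[2]>.19:k.append(X)
k=np.array(k);print("knob",k.mean(0),k.min(0),k.max(0),len(k), at_z(p,c(121,156),.214))
k=[]
for v in range(155,180):
  for u in range(265,290):
    X=at_depth(p,(u,v))
    if rg[v,u]>0 and X[2]>.15:k.append(X)
k=np.array(k);print("post",k.mean(0),k.min(0),k.max(0),len(k),post,T(r.x,(.11,0)))
E
```

```text
[[0.6579 0.0521]
 [0.4595 0.0097]
 [0.4359 0.1224]
 [0.6295 0.1638]]
[0.5147 0.0811 0.2141] [[ 1.4712 -0.9002]
 [-0.4695 -2.0807]
 [-2.3816  2.4316]
 [-0.0181  0.9077]
 [ 1.3981 -0.3584]]
2
catch [0.4999 0.1055 0.0578] [-0.0092  0.027 ] [-0.0092  0.027 ] [-0.0092  0.027 ] 1
catch [0.5167 0.052  0.0579] [-0.0042 -0.0289] [-0.0042 -0.0289] [-0.0042 -0.0289] 1
knob [0.5802 0.2043 0.2112] [0.5711 0.1942 0.1924] [0.5909 0.215  0.2196] 98 [0.5802 0.2039 0.214 ]
post [0.62   0.108  0.1579] [0.6041 0.0891 0.1504] [0.6377 0.13   0.1658] 184 [0.6222 0.1036] [0.6222 0.1045]
```

```bash
cat >> h.py <<'E'
def go(x,y,z,yaw):
    "shift in cm / spin in deg from measured pose to TCP x,y,z with tool-y yaw (deg)"
    o=get_obs();M=R.from_quat(o["tool_rot"]).as_matrix();cy=np.degrees(np.arctan2(M[1,1],M[0,1]))
    d=(yaw-cy+90)%180-90
    print("goal",np.round([x,y,z,yaw],3),"slide",np.round(M.T@(np.array([x,y,z])-o["eef_pos"])*100,2),"spin",round(-d,1),"yaw now",round(cy,1),"j",np.round(o["joint_pos"],2),"t",round(o["clock"],2))
S=np.array([.5147,.0811,.2141]);POST=np.array([.6222,.1045])
def knob(a,r=.11): 
    t=np.pi+S[2]-a; return (*(POST+r*np.array([np.cos(t),np.sin(t)])),np.degrees(t)-90)
E
python3 - <<'E'
from h import *
print(grip_point_offset, knob(1.386))
go(.580,.204,.27,22.9)
E
```

```text
0.0187 (np.float64(0.5794758289498323), np.float64(0.20586392458895825), np.float64(22.855075988618836))
goal [ 0.58   0.204  0.27  22.9  ] slide [-49.28 -13.23  -6.22] spin 49.7 yaw now 72.6 j [ 1.27  0.24  0.01  1.34 -0.    1.57] t 0.85
```

Request:
arm_command([
  [0,0,-3],
  [-4,-1,-6.2],
  [-10,-2.7,-6.2],
  [-16,-4.3,-6.2],
  [-22,-6,-6.2],
], spin=[8,16,24,32,40], jaw=6)

```text
clock: 1.48
eef_pos: [0.3427, 0.3534, 0.2701]
tool_rot: [0.482, 0.876, 0.001, 0.0]
ft_force: [0.3, 0.7, 0.3]
grip_width: 0.06
grasp_force: 0.0
```

```bash
python3 -c "
from h import *
go(.580,.204,.26,22.9)"
```

```text
goal [ 0.58   0.204  0.26  22.9  ] slide [-25.34  12.02   1.01] spin 9.5 yaw now 32.4 j [0.8  0.21 0.12 1.49 0.   1.81] t 1.48
```

Request:
arm_command([
  [-5,2.4,0],
  [-10,4.8,0],
  [-15,7.2,0],
  [-20.5,9.6,0],
  [-25.3,12,0],
], spin=[2,4,6,8,9.5])

```text
clock: 2.1
eef_pos: [0.5803, 0.2046, 0.2698]
tool_rot: [0.552, 0.834, 0.0, 0.0]
ft_force: [-0.6, -0.1, 0.3]
grip_width: 0.0599
grasp_force: 0.0
```

```bash
python3 - <<'E'
from h import *
go(.580,.2045,.193,22.9)
for n in("scene","top"):
    p=camera(n);print(n,proj(p,(.58,.2045,.202)));save(p,f"pics/{n}1.png")
    for f in landmark_of(p,"gauge_knob")[:2]: print(f["centre"],f["confidence"])
    u,v=map(int,proj(p,(.56,.15,.2)));a=p["pixels"][max(0,v-75):v+75,max(0,u-75):u+75]
    cv2.imwrite(f"pics/{n}1c.png",cv2.resize(a,(400,400))[:,:,::-1])
a=[cv2.imread(f"pics/{n}1c.png") for n in("scene","top")];cv2.imwrite("pics/c1.png",np.hstack(a))
E
```

```text
goal [ 0.58   0.204  0.193 22.9  ] slide [ 0.   -0.04  7.68] spin 0.2 yaw now 23.1 j [0.34 0.47 0.5  1.6  0.   1.51] t 2.1
scene [212.75426958 197.97715816]
[212.1, 198.4] 0.69
[182.3, 330.1] 0.57
top [230.43806757 180.15384104]
```

View pics/c1.png

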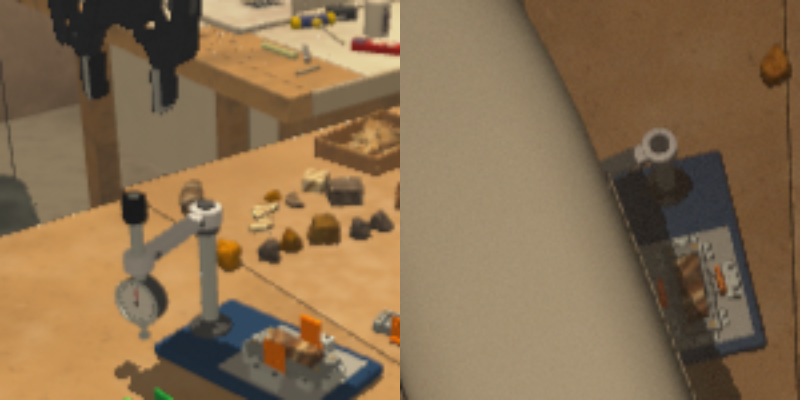

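The left crop shows the open fingers above the black knob, which the network puts at scene px (212,198). My projected knob position agrees to within 1 px. I'll descend and grip.

Request:
arm_command([
  [0,0,2.5],
  [0,0,5],
  [0,0,7],
  [0,0,7.5],
  [0,0,7.5],
], spin=[0,0,0,0,0])

```text
clock: 2.92
eef_pos: [0.5781, 0.2069, 0.1955]
tool_rot: [0.55, 0.835, 0.0, 0.0]
ft_force: [-0.1, 0.5, 0.2]
grip_width: 0.0599
grasp_force: 0.0
```

Request:
arm_command([
  [0,0,0],
  [0,0,0],
  [0,0,0],
  [0,0,0],
  [0,0,0],
], spin=[0,0,0,0,0], jaw=2)

```text
clock: 3.55
eef_pos: [0.5788, 0.206, 0.1948]
tool_rot: [0.551, 0.835, -0.0, -0.0]
ft_force: [-0.5, 0.2, 0.4]
grip_width: 0.0199
grasp_force: 0.0
```

```bash
python3 - <<'E'
from h import *
for a in np.linspace(1.386,0,10): x,y,w=knob(a); go(x,y,.1945,w)
E
```

```text
goal [ 0.579  0.206  0.194 22.855] slide [-0.04  0.06  0.03] spin 0.3 yaw now 23.1 j [ 0.34  0.48  0.31  1.41 -0.    1.51] t 3.55
goal [ 0.564  0.198  0.194 31.679] slide [-0.16 -1.63  0.03] spin -8.5 yaw now 23.1 j [ 0.34  0.48  0.31  1.41 -0.    1.51] t 3.55
goal [ 0.551  0.188  0.194 40.502] slide [-0.54 -3.28  0.03] spin -17.4 yaw now 23.1 j [ 0.34  0.48  0.31  1.41 -0.    1.51] t 3.55
goal [ 0.539  0.176  0.194 49.326] slide [-1.17 -4.85  0.03] spin -26.2 yaw now 23.1 j [ 0.34  0.48  0.31  1.41 -0.    1.51] t 3.55
goal [ 0.529  0.163  0.194 58.149] slide [-2.03 -6.31  0.03] spin -35.0 yaw now 23.1 j [ 0.34  0.48  0.31  1.41 -0.    1.51] t 3.55
goal [ 0.521  0.148  0.194 66.973] slide [-3.11 -7.61  0.03] spin -43.8 yaw now 23.1 j [ 0.34  0.48  0.31  1.41 -0.    1.51] t 3.55
goal [ 0.516  0.131  0.194 75.796] slide [-4.37 -8.74  0.03] spin -52.7 yaw now 23.1 j [ 0.34  0.48  0.31  1.41 -0.    1.51] t 3.55
goal [ 0.513  0.115  0.194 84.62 ] slide [-5.79 -9.66  0.03] spin -61.5 yaw now 23.1 j [ 0.34  0.48  0.31  1.41 -0.    1.51] t 3.55
goal [ 0.512  0.098  0.194 93.443] slide [ -7.33 -10.35   0.03] spin -70.3 yaw now 23.1 j [ 0.34  0.48  0.31  1.41 -0.    1.51] t 3.55
goal [5.15000e-01 8.10000e-02 1.94000e-01 1.02267e+02] slide [ -8.97 -10.8    0.03] spin -79.1 yaw now 23.1 j [ 0.34  0.48  0.31  1.41 -0.    1.51] t 3.55
```

Opening 19.9 mm with no pad force means the knob isn't held, so I'll look.

```bash
python3 - <<'E'
from h import *
go(.580,.2045,.193,22.9)
n="scene"
p=camera(n);print(proj(p,(.58,.2045,.202)))
for f in landmark_of(p,"gauge_knob")[:2]: print(f["centre"],f["confidence"])
u,v=map(int,proj(p,(.56,.18,.2)));a=p["pixels"][max(0,v-50):v+50,max(0,u-50):u+50]
cv2.imwrite("pics/d1.png",cv2.resize(a,(600,600),interpolation=cv2.INTER_CUBIC)[:,:,::-1])
E
```

```text
goal [ 0.58   0.204  0.193 22.9  ] slide [-0.19  0.05  0.18] spin 0.2 yaw now 23.1 j [ 0.34  0.48  0.31  1.41 -0.    1.51] t 3.55
[212.75426958 197.97715816]
[211.2, 200.3] 0.97
```

View pics/d1.png

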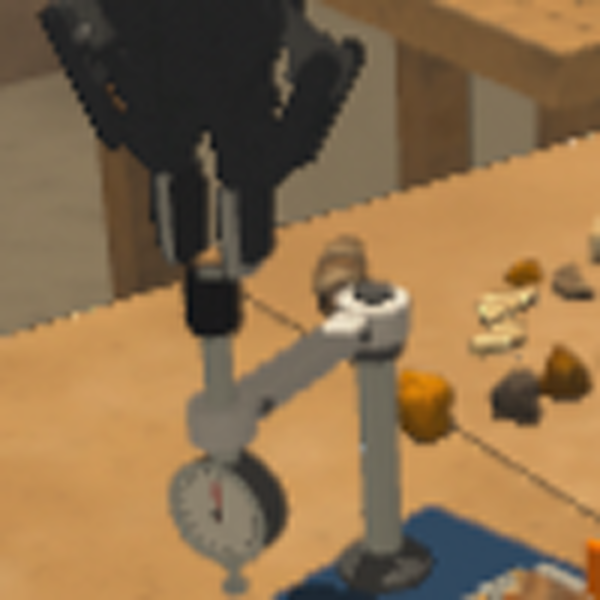

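The crop shows the finger tips ending at about crop (205,262), at or behind the knob's top at (215,275), so they're not round it. I'll check with depth.

```bash
python3 - <<'E'
from h import *
np.set_printoptions(precision=4,suppress=True)
p=camera("scene");o=get_obs();print(o["eef_pos"],o["grip_width"],o["ft_force"],o["tool_rot"])
print("tcp px",proj(p,o["eef_pos"]),"cam",ray(p,(200,200))[0])
u,v=map(int,proj(p,(.56,.18,.2)));u0,v0=u-50,v-50
for name,cs in dict(tipL=[(180,230),(185,250),(195,258)],tipR=[(245,230),(250,255),(235,255)],knob=[(215,275),(215,290),(215,310),(200,300),(230,300),(215,325)],rod=[(215,370)]).items():
  for c in cs:
    px=(u0+c[0]/6-.4,v0+c[1]/6-.4); print(name,np.round(px,1),at_depth(p,px))
E
```

```text
[0.5787 0.206  0.1947] 0.019871512542653156 [-0.2188  0.5639  0.2946] [ 0.5509  0.8346 -0.0001 -0.0001]
tcp px [212.6908 201.1372] cam [-0.1399  0.616   0.5976]
tipL [205.6 185.9] [0.5856 0.2175 0.2344]
tipL [206.4 189.3] [0.5847 0.2165 0.2261]
tipL [208.1 190.6] [ 1.0077 -0.023   0.0021]
tipR [216.4 185.9] [0.5602 0.2041 0.2395]
tipR [217.3 190.1] [0.5568 0.2047 0.2306]
tipR [214.8 190.1] [0.5612 0.2085 0.2301]
knob [211.4 193.4] [0.5793 0.2075 0.2149]
knob [211.4 195.9] [0.5747 0.2106 0.2111]
knob [211.4 199.3] [0.5748 0.2112 0.2027]
knob [208.9 197.6] [0.5791 0.2149 0.2065]
knob [213.9 197.6] [0.5744 0.2045 0.2051]
knob [211.4 201.8] [0.5737 0.2123 0.197 ]
rod [211.4 209.3] [0.5806 0.21   0.1738]
```

Depth puts the real finger tips at about z 0.222, while the reported TCP is 0.195, so they really are above the knob top (0.215). The tips stand about 27 mm back from the TCP. Next I'll open, go about 2.7 cm lower and check again.

Request:
arm_command([
  [0,0,0],
  [0,0,0],
  [0,0,0.9],
  [0,0,1.8],
  [0,0,2.5],
], spin=[0,0,0,0,0], jaw=4.5)

```text
clock: 4.32
eef_pos: [0.5783, 0.2059, 0.1686]
tool_rot: [0.551, 0.835, -0.001, -0.0]
ft_force: [-0.0, 0.5, -0.1]
grip_width: 0.0451
grasp_force: 0.0
```

```bash
python3 - <<'E'
from h import *
go(.580,.2045,.168,22.9)
n="scene"
p=camera(n)
u,v=map(int,proj(p,(.56,.18,.2)));a=p["pixels"][max(0,v-50):v+50,max(0,u-50):u+50]
cv2.imwrite("pics/d2.png",cv2.resize(a,(600,600),interpolation=cv2.INTER_CUBIC)[:,:,::-1])
E
```

```text
goal [ 0.58   0.204  0.168 22.9  ] slide [-0.2   0.1   0.06] spin 0.2 yaw now 23.1 j [ 0.34  0.49  0.26  1.35 -0.    1.51] t 4.33
```

View pics/d2.png

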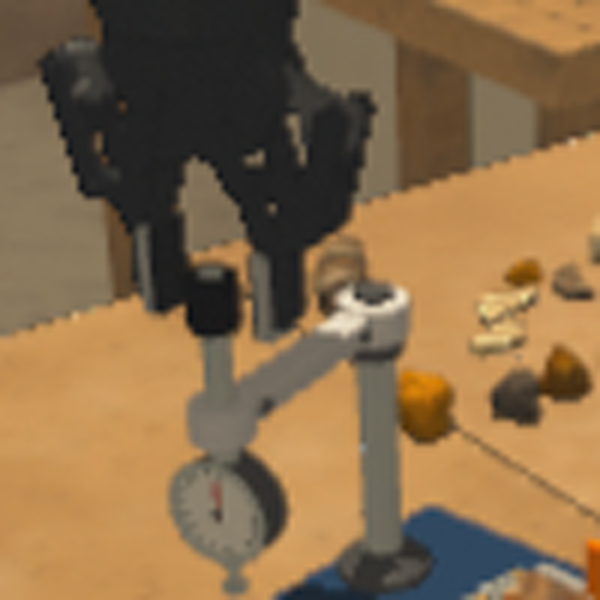

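The fingers now straddle the knob (crop (213,300)), with the tips near its lower half. I'll close on it.

Request:
arm_command([
  [0,0,0],
  [0,0,0],
  [0,0,0],
  [0,0,0],
  [0,0,0],
], spin=[0,0,0,0,0], jaw=1.6)

```text
clock: 5.0
eef_pos: [0.5789, 0.2063, 0.17]
tool_rot: [0.551, 0.835, 0.0, 0.0]
ft_force: [1.0, 1.1, -1.1]
grip_width: 0.0199
grasp_force: 58.7
```

```bash
python3 - <<'E'
from h import *
o=get_obs();print(o["eef_pos"],o["grip_width"],o["grasp_force"],o["ft_force"])
e=o["eef_pos"][:2]-POST;print("r",np.hypot(*e));a0=np.pi+S[2]-np.arctan2(e[1],e[0]);print("a",a0)
for a in np.linspace(a0,-.03,10): x,y,w=knob(a,np.hypot(*e)); go(x,y,o["eef_pos"][2],w)
E
```

```text
[0.57888519 0.2063246  0.16999081] 0.019924385492580413 58.661309480667114 [ 1.01587087  1.10147339 -1.09811774]
r 0.11065452051234587
a 1.3826983715605574
goal [ 0.579  0.206  0.17  23.044] slide [0. 0. 0.] spin 0.1 yaw now 23.2 j [0.34 0.49 0.26 1.35 0.   1.51] t 5.0
goal [ 0.564  0.198  0.17  32.038] slide [-0.13 -1.73 -0.  ] spin -8.9 yaw now 23.2 j [0.34 0.49 0.26 1.35 0.   1.51] t 5.0
goal [ 0.55   0.188  0.17  41.031] slide [-0.53 -3.42 -0.  ] spin -17.9 yaw now 23.2 j [0.34 0.49 0.26 1.35 0.   1.51] t 5.0
goal [ 0.537  0.176  0.17  50.025] slide [-1.19 -5.02 -0.  ] spin -26.9 yaw now 23.2 j [0.34 0.49 0.26 1.35 0.   1.51] t 5.0
goal [ 0.527  0.161  0.17  59.018] slide [-2.1 -6.5 -0. ] spin -35.9 yaw now 23.2 j [0.34 0.49 0.26 1.35 0.   1.51] t 5.0
goal [ 0.52   0.146  0.17  68.012] slide [-3.22 -7.83 -0.01] spin -44.9 yaw now 23.2 j [0.34 0.49 0.26 1.35 0.   1.51] t 5.0
goal [ 0.514  0.129  0.17  77.005] slide [-4.54 -8.96 -0.01] spin -53.8 yaw now 23.2 j [0.34 0.49 0.26 1.35 0.   1.51] t 5.0
goal [ 0.512  0.112  0.17  85.999] slide [-6.01 -9.87 -0.01] spin -62.8 yaw now 23.2 j [0.34 0.49 0.26 1.35 0.   1.51] t 5.0
goal [ 0.512  0.095  0.17  94.992] slide [-7.620e+00 -1.054e+01 -1.000e-02] spin -71.8 yaw now 23.2 j [0.34 0.49 0.26 1.35 0.   1.51] t 5.0
goal [5.15000e-01 7.80000e-02 1.70000e-01 1.03986e+02] slide [-9.300e+00 -1.095e+01 -1.000e-02] spin -80.8 yaw now 23.2 j [0.34 0.49 0.26 1.35 0.   1.51] t 5.0
```

Gripped, with 59 N on the pads. Next is the swing.

Request:
arm_command([
  [-0.1,-1.7,0],
  [-0.5,-3.4,0],
  [-1.2,-5.0,0],
  [-2.1,-6.5,0],
  [-3.2,-7.8,0],
], spin=[-9,-18,-27,-36,-45])

```text
clock: 5.62
eef_pos: [0.52, 0.1451, 0.17]
tool_rot: [0.187, 0.982, -0.0, 0.001]
ft_force: [4.3, -1.9, -2.8]
grip_width: 0.0195
grasp_force: 58.7
```

```bash
cat >> h.py <<'E'
def swing(aend,n,z=None,r=.1105):
    o=get_obs();print(o["eef_pos"],o["grip_width"],o["grasp_force"],o["ft_force"])
    e=o["eef_pos"][:2]-POST;a0=np.pi+S[2]-np.arctan2(e[1],e[0]);print("r",np.hypot(*e),"a",a0)
    for a in np.linspace(a0,aend,n+1): x,y,w=knob(a,r); go(x,y,z or o["eef_pos"][2],w)
E
python3 -c "
from h import *
swing(-.02,4)"
```

```text
[0.52003453 0.14512112 0.1699856 ] 0.019535990913528124 58.726433515548706 [ 4.2521372  -1.94436294 -2.75276483]
r 0.10994479432745997 a 0.5925367744276335
goal [ 0.52   0.145  0.17  68.317] slide [ 0.06  0.   -0.  ] spin 0.1 yaw now 68.4 j [ 0.27  0.34  0.04  1.27 -0.    0.65] t 5.62
goal [ 0.514  0.129  0.17  77.091] slide [-0.07 -1.69  0.  ] spin -8.7 yaw now 68.4 j [ 0.27  0.34  0.04  1.27 -0.    0.65] t 5.62
goal [ 0.512  0.112  0.17  85.865] slide [-0.45 -3.33  0.  ] spin -17.4 yaw now 68.4 j [ 0.27  0.34  0.04  1.27 -0.    0.65] t 5.62
goal [ 0.512  0.096  0.17  94.639] slide [-1.08 -4.9   0.  ] spin -26.2 yaw now 68.4 j [ 0.27  0.34  0.04  1.27 -0.    0.65] t 5.62
goal [5.15000e-01 7.90000e-02 1.70000e-01 1.03413e+02] slide [-1.94 -6.36  0.01] spin -35.0 yaw now 68.4 j [ 0.27  0.34  0.04  1.27 -0.    0.65] t 5.62
```

Request:
arm_command([
  [-0.1,-1.7,0],
  [-0.5,-3.3,0],
  [-1.1,-4.9,0],
  [-1.7,-6.0,0],
  [-1.8,-6.2,0],
], spin=[-9,-17,-26,-32.5,-34])

```text
clock: 6.25
eef_pos: [0.5149, 0.0814, 0.17]
tool_rot: [-0.106, 0.994, 0.0, 0.002]
ft_force: [4.9, 3.8, -4.4]
grip_width: 0.0198
grasp_force: 59.0
```

```bash
python3 -c "
from h import *
swing(-.02,1)"
```

```text
[0.51488129 0.08143337 0.17000045] 0.019816224750007504 59.04028594493866 [ 4.86750595  3.83104291 -4.39574297]
r 0.10976964540396984 a 6.285570501678513
goal [ 5.1400e-01  8.1000e-02  1.7000e-01 -2.5787e+02] slide [ 0.07 -0.   -0.  ] spin -0.0 yaw now 102.1 j [ 0.16  0.3  -0.02  1.25  0.   -0.06] t 6.25
goal [5.15000e-01 7.90000e-02 1.70000e-01 1.03413e+02] slide [ 0.07 -0.25 -0.  ] spin -1.3 yaw now 102.1 j [ 0.16  0.3  -0.02  1.25  0.   -0.06] t 6.25
```

Request:
arm_command([
  [0,-0.1,0.8],
  [0,-0.1,1.6],
  [0,-0.1,2.4],
  [0,-0.1,3.0],
  [0,-0.1,3.3],
], spin=[0,0,0,0,0])

```text
clock: 6.88
eef_pos: [0.515, 0.0815, 0.1377]
tool_rot: [-0.106, 0.994, 0.0, 0.002]
ft_force: [0.4, 2.5, 21.3]
grip_width: 0.0199
grasp_force: 61.4
```

Request:
arm_command([
  [0,0,0],
  [0,0,0],
  [0,0,0],
  [0,0,0],
  [0,0,0],
], spin=[0,0,0,0,0])

```text
clock: 7.5
eef_pos: [0.5149, 0.0815, 0.1379]
tool_rot: [-0.106, 0.994, 0.0, 0.002]
ft_force: [2.9, 4.0, 6.3]
grip_width: 0.02
grasp_force: 60.5
```

```bash
python3 - <<'E'
from h import *
o=get_obs();print(o["eef_pos"],o["ft_force"],o["grasp_force"])
n="scene"
p=camera(n);print(landmark_of(p,"gauge_knob")[:2],proj(p,(S[0],S[1],.170)))
u,v=map(int,proj(p,(S[0],S[1],.12)));a=p["pixels"][max(0,v-50):v+50,max(0,u-50):u+50]
cv2.imwrite("pics/e.png",cv2.resize(a,(600,600),interpolation=cv2.INTER_CUBIC)[:,:,::-1])
E
```

```text
[0.51490991 0.08146419 0.1379158 ] [2.8969609  4.02421478 6.26971097] 60.51014542579651
[{'centre': [270.7, 207.6], 'confidence': 0.53}, {'centre': [265.4, 250.2], 'confidence': 0.49}] [271.32346302 205.04085424]
```

View pics/e.png

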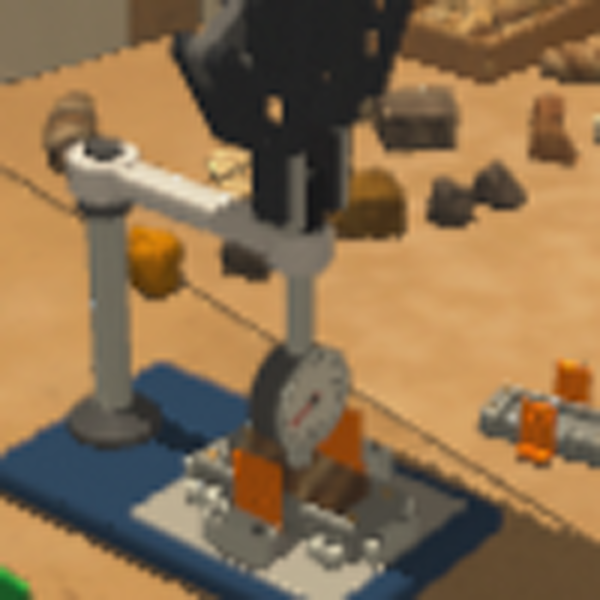

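The gauge stands over the bar, the foot is on the stone at crop (300,465), and the needle has turned. I'll give a short extra push to be sure of the stop.

Request:
arm_command([
  [0,0,0.1],
  [0,0,0.2],
  [0,0,0.2],
  [0,0,0.2],
  [0,0,0.2],
], spin=[0,0,0,0,0])

```text
clock: 8.22
eef_pos: [0.515, 0.0815, 0.1377]
tool_rot: [-0.106, 0.994, 0.0, 0.003]
ft_force: [0.4, 2.8, 14.9]
grip_width: 0.02
grasp_force: 61.1
```

```bash
python3 -c "
from h import *
swing(0,1);go(S[0],S[1],.170,102.3)"
```

```text
[0.51503344 0.08150302 0.13773708] 0.019980497469443297 61.119380593299866 [ 0.38245266  2.83665655 14.89933797]
r 0.10960625810277612 a 6.285900132703457
goal [ 5.14000e-01  8.10000e-02  1.38000e-01 -2.57889e+02] slide [ 0.09  0.   -0.  ] spin 0.0 yaw now 102.2 j [ 0.16  0.32 -0.08  1.17  0.   -0.06] t 8.22
goal [5.14000e-01 8.10000e-02 1.38000e-01 1.02267e+02] slide [ 0.09 -0.03 -0.  ] spin -0.1 yaw now 102.2 j [ 0.16  0.32 -0.08  1.17  0.   -0.06] t 8.22
goal [5.150e-01 8.100e-02 1.700e-01 1.023e+02] slide [ 0.02 -0.03 -3.23] spin -0.1 yaw now 102.2 j [ 0.16  0.32 -0.08  1.17  0.   -0.06] t 8.22
```

It stayed at 0.1377 under 15 N more, so that's the stop. Now up.

Request:
arm_command([
  [0,0,-0.8],
  [0,0,-1.8],
  [0,0,-2.8],
  [0,0,-3.5],
  [0,0,-3.5],
], spin=[0,0,0,0,0])

```text
clock: 8.85
eef_pos: [0.5148, 0.0815, 0.1698]
tool_rot: [-0.106, 0.994, 0.0, 0.001]
ft_force: [4.3, 3.0, 2.6]
grip_width: 0.02
grasp_force: 63.0
```

```bash
python3 -c "
from h import *
swing(1.45,10)"
```

```text
[0.51483365 0.08145667 0.16980626] 0.01996756801626239 62.99531579017639 [4.31614761 3.04667453 2.57150662]
r 0.10981133040646353 a 6.285869142808089
goal [ 5.14000e-01  8.10000e-02  1.70000e-01 -2.57887e+02] slide [ 0.07  0.   -0.  ] spin 0.0 yaw now 102.2 j [ 0.16  0.3  -0.02  1.25  0.   -0.06] t 8.85
goal [ 5.37000e-01  3.40000e-02  1.70000e-01 -2.30179e+02] slide [-1.19 -5.14  0.  ] spin -27.7 yaw now 102.2 j [ 0.16  0.3  -0.02  1.25  0.   -0.06] t 8.85
goal [ 5.80000e-01  2.00000e-03  1.70000e-01 -2.02472e+02] slide [-4.7  -9.1   0.01] spin -55.4 yaw now 102.2 j [ 0.16  0.3  -0.02  1.25  0.   -0.06] t 8.85
goal [ 6.32000e-01 -6.00000e-03  1.70000e-01 -1.74764e+02] slide [ -9.65 -10.98   0.03] spin -83.1 yaw now 102.2 j [ 0.16  0.3  -0.02  1.25  0.   -0.06] t 8.85
goal [ 6.82000e-01  1.20000e-02  1.70000e-01 -1.47057e+02] slide [-14.9  -10.34   0.04] spin 69.2 yaw now 102.2 j [ 0.16  0.3  -0.02  1.25  0.   -0.06] t 8.85
goal [ 7.19000e-01  5.00000e-02  1.70000e-01 -1.19349e+02] slide [-19.26  -7.33   0.05] spin 41.5 yaw now 102.2 j [ 0.16  0.3  -0.02  1.25  0.   -0.06] t 8.85
goal [  0.733   0.101   0.17  -91.642] slide [-21.71  -2.65   0.06] spin 13.8 yaw now 102.2 j [ 0.16  0.3  -0.02  1.25  0.   -0.06] t 8.85
goal [  0.721   0.153   0.17  -63.934] slide [-21.71   2.65   0.06] spin -13.9 yaw now 102.2 j [ 0.16  0.3  -0.02  1.25  0.   -0.06] t 8.85
goal [  0.688   0.194   0.17  -36.227] slide [-19.24   7.33   0.06] spin -41.6 yaw now 102.2 j [ 0.16  0.3  -0.02  1.25  0.   -0.06] t 8.85
goal [ 0.639  0.214  0.17  -8.519] slide [-14.88  10.33   0.04] spin -69.3 yaw now 102.2 j [ 0.16  0.3  -0.02  1.25  0.   -0.06] t 8.85
goal [ 0.586  0.209  0.17  19.188] slide [-9.63 10.96  0.03] spin 83.0 yaw now 102.2 j [ 0.16  0.3  -0.02  1.25  0.   -0.06] t 8.85
```

Request:
arm_command([
  [-0.1,1.7,0],
  [-0.5,3.4,0],
  [-1.2,5.0,0],
  [-2.1,6.5,0],
  [-3.2,7.8,0],
], spin=[9,18,27,36,45])

```text
clock: 9.48
eef_pos: [0.5292, 0.1634, 0.1697]
tool_rot: [0.285, 0.959, -0.001, 0.001]
ft_force: [5.8, -1.9, 1.1]
grip_width: 0.0198
grasp_force: 63.4
```

Request:
arm_command([
  [-0.1,1.7,0],
  [-0.5,3.4,0],
  [-1.2,5.0,0],
  [-1.9,6.2,0],
  [-1.9,6.2,0],
], spin=[9,18,27,35,35])

```text
clock: 10.1
eef_pos: [0.5788, 0.2063, 0.1691]
tool_rot: [0.557, 0.83, 0.0, 0.0]
ft_force: [4.1, 2.7, 1.0]
grip_width: 0.0198
grasp_force: 63.4
```

Request:
arm_command([
  [0,0,0],
  [0,0,0],
  [0,0,-2],
  [0,0,-5],
  [0,0,-9],
], spin=[0,0,0,0,0], jaw=6)

```text
clock: 10.72
eef_pos: [0.5762, 0.2045, 0.2591]
tool_rot: [0.558, 0.83, -0.002, -0.001]
ft_force: [0.5, 0.9, -0.5]
grip_width: 0.0599
grasp_force: 0.0
```

```bash
python3 - <<'E'
from h import *
print(get_obs()["ft_force"])
go(S[0],S[1],.27,102.3)
p=camera("scene")
f=landmark_of(p,"gauge_knob")
print(f[:2],[proj(p,[*knob(a)[:2],.202]) for a in(1.2,1.3,1.386,1.45)])
E
```

```text
[ 0.48936137  0.89408162 -0.50318631]
goal [5.150e-01 8.100e-02 2.700e-01 1.023e+02] slide [ -9.11 -10.35  -1.03] spin -80.2 yaw now 22.1 j [ 0.34  0.47  0.46  1.57 -0.    1.53] t 10.72
[{'centre': [214.1, 197.7], 'confidence': 0.84}] [array([220.08187808, 199.7122267 ]), array([215.81898727, 198.98521226]), array([212.36959102, 198.21287248]), array([209.95206148, 197.55530835])]
```

The gauge is up and swung out at about 1.34 rad. On to the carrier.

Request:
arm_command([
  [-2,-2,-0.5],
  [-4,-4,-0.5],
  [-6,-6,-0.5],
  [-7.5,-8,-0.5],
  [-9,-10.2,-0.5],
], spin=[-10,-20,-30,-40,-50], jaw=7.4)

```text
clock: 11.45
eef_pos: [0.5157, 0.0825, 0.2637]
tool_rot: [0.152, 0.988, -0.001, -0.001]
ft_force: [-0.3, -0.3, -0.5]
grip_width: 0.0738
grasp_force: 0.0
```

```bash
python3 -c "
from h import *
go(.515,.0815,.10,102.2)"
```

```text
goal [5.150e-01 8.200e-02 1.000e-01 1.022e+02] slide [ 0.   -0.09 16.37] spin -29.7 yaw now 72.5 j [ 0.16  0.27  0.19  1.49 -0.    0.46] t 11.45
```

Request:
arm_command([
  [0,0,0],
  [0,0,2],
  [0,-0.1,5],
  [0,-0.1,10],
  [0,-0.1,15],
], spin=[-10,-20,-29.7,-29.7,-29.7])

```text
clock: 12.08
eef_pos: [0.5158, 0.0822, 0.113]
tool_rot: [-0.103, 0.995, -0.0, -0.0]
ft_force: [0.2, 0.5, -0.6]
grip_width: 0.0741
grasp_force: 0.0
```

```bash
python3 - <<'E'
from h import *
np.set_printoptions(precision=4,suppress=True)
go(.515,.0815,.05,102.2)
p=camera("scene");np.savez("f.npz",**p)
o=get_obs()["eef_pos"];print(o)
v,u=np.mgrid[150:300,200:340];u=u.ravel();v=v.ravel()
P=np.array([at_depth(p,(a,b)) for a,b in zip(u,v)]);C=p["pixels"][v,u].astype(int)
th=S[2];rel=P[:,:2]-o[:2];lx=rel@[np.cos(th),np.sin(th)];ly=rel@[-np.sin(th),np.cos(th)]
ora=(C[:,0]>140)&(C[:,0]-C[:,2]>100)&(P[:,2]>.03)&(abs(lx)<.04)&(abs(ly)<.05)
for s in(1,-1):
  m=ora&(ly*s>0);
  if m.any():print("catch",s,m.sum(),"lx",np.percentile(lx[m],[5,50,95]),"ly",np.percentile(ly[m],[5,50,95]),"z",np.percentile(P[m,2],[5,95]))
  m=(C.max(1)<130)&(P[:,2]>.07)&(P[:,2]<.2)&(ly*s>.02)&(ly*s<.08)&(abs(lx)<.03)
  if m.any():print("finger",s,m.sum(),"zmin",np.sort(P[m,2])[:5],"low lx",np.median(lx[m&(P[:,2]<P[m,2].min()+.02)]),"ly",np.percentile(ly[m&(P[:,2]<P[m,2].min()+.02)],[5,50,95]))
a=p["pixels"][170:290,200:340];cv2.imwrite("pics/f.png",cv2.resize(a,(700,600),interpolation=cv2.INTER_CUBIC)[:,:,::-1])
E
```

```text
goal [  0.515   0.082   0.05  102.2  ] slide [ 0.09 -0.05  6.3 ] spin -0.4 yaw now 101.8 j [ 0.16  0.35 -0.11  1.12 -0.   -0.05] t 12.07
[0.5103 0.0814 0.1057]
catch 1 47 lx [-0.0033  0.0041  0.0146] ly [0.027  0.0292 0.0314] z [0.0328 0.057 ]
finger 1 180 zmin [0.1467 0.1468 0.1486 0.1488 0.149 ] low lx 0.00026042595562752807 ly [0.0375 0.0446 0.0506]
catch -1 69 lx [-0.0052  0.0035  0.0156] ly [-0.0293 -0.0266 -0.0242] z [0.0332 0.0595]
finger -1 176 zmin [0.1461 0.1481 0.1485 0.1487 0.1491] low lx 0.0019305569577573595 ly [-0.0441 -0.0376 -0.0356]
```

View pics/f.png

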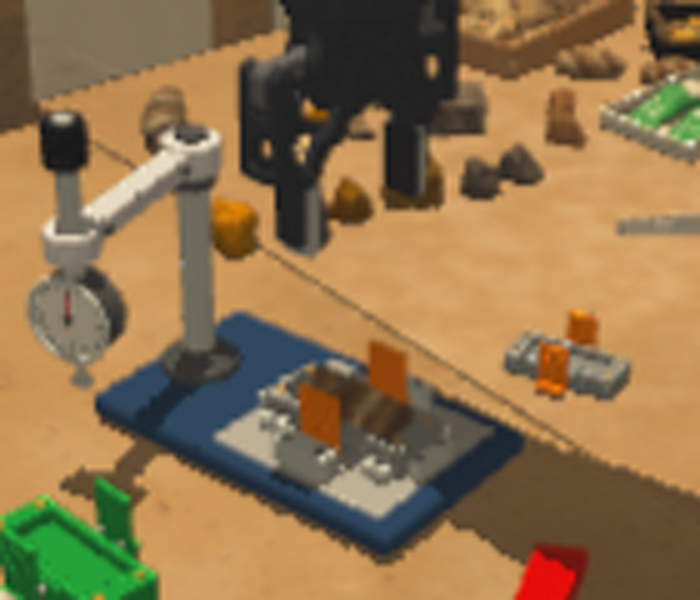

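The gauge is up and out at left, and the open fingers (crop (300,230) and (410,180)) are centred over the orange tabs (crop (320,415) and (388,372)). The tips sit about 33 mm above the TCP reading.

Request:
arm_command([
  [0,0,0],
  [0,0,0],
  [0,0,0],
  [0,0,0],
  [0,0,0],
], spin=[0,0,0,0,0])

```text
clock: 12.75
eef_pos: [0.5175, 0.0829, 0.1155]
tool_rot: [-0.103, 0.995, 0.0, 0.001]
ft_force: [-0.1, -0.9, 0.2]
grip_width: 0.0739
grasp_force: 0.0
```

```bash
python3 -c "
from h import *
print(get_obs()['eef_pos']);go(.5146,.0816,.01,102.3)"
```

```text
[0.51746158 0.08287717 0.11550518]
goal [5.150e-01 8.200e-02 1.000e-02 1.023e+02] slide [ 0.32 -0.07 10.55] spin -0.4 yaw now 101.9 j [ 0.16  0.34 -0.1   1.13  0.   -0.05] t 12.75
```

Request:
arm_command([
  [0.2,0,3],
  [0.2,0,6],
  [0.2,0,8],
  [0.2,0,9],
  [0.2,0,9],
], spin=[-0.4,-0.4,-0.4,-0.4,-0.4])

```text
clock: 13.38
eef_pos: [0.5147, 0.0823, 0.0245]
tool_rot: [-0.107, 0.994, -0.0, -0.001]
ft_force: [-0.5, -0.0, -0.4]
grip_width: 0.0741
grasp_force: 0.0
```

```bash
python3 - <<'E'
from h import *
np.set_printoptions(precision=4,suppress=True)
o=get_obs();print(o['eef_pos'],o["ft_force"])
p=camera("scene");o=get_obs()["eef_pos"]
go(.5146,.0816,.01,102.3)
v,u=np.mgrid[170:300,200:340];u=u.ravel();v=v.ravel()
P=np.array([at_depth(p,(a,b)) for a,b in zip(u,v)]);C=p["pixels"][v,u].astype(int)
th=S[2];rel=P[:,:2]-S[:2];lx=rel@[np.cos(th),np.sin(th)];ly=rel@[-np.sin(th),np.cos(th)]
m=(C.max(1)<110)&(P[:,2]>.035)&(P[:,2]<.12)&(ly>.03)&(ly<.08)&(abs(lx)<.03)
print("finger+ zmin",np.sort(P[m,2])[:6],"ly",np.percentile(ly[m],[5,50,95]),"lx",np.percentile(lx[m],[5,50,95]))
a=p["pixels"][190:274,230:328];cv2.imwrite("pics/g.png",cv2.resize(a,(700,600),interpolation=cv2.INTER_CUBIC)[:,:,::-1])
E
```

```text
[0.5147 0.0823 0.0245] [-0.4605 -0.0418 -0.4161]
goal [  0.515   0.082   0.01  102.3  ] slide [ 0.1  -0.06  1.52] spin -0.0 yaw now 102.3 j [ 0.16  0.44 -0.23  0.91 -0.   -0.06] t 13.43
finger+ zmin [0.035  0.0351 0.0355 0.0357 0.0358 0.0365] ly [0.0394 0.0503 0.07  ] lx [-0.0119 -0.006   0.0103]
```

View pics/g.png

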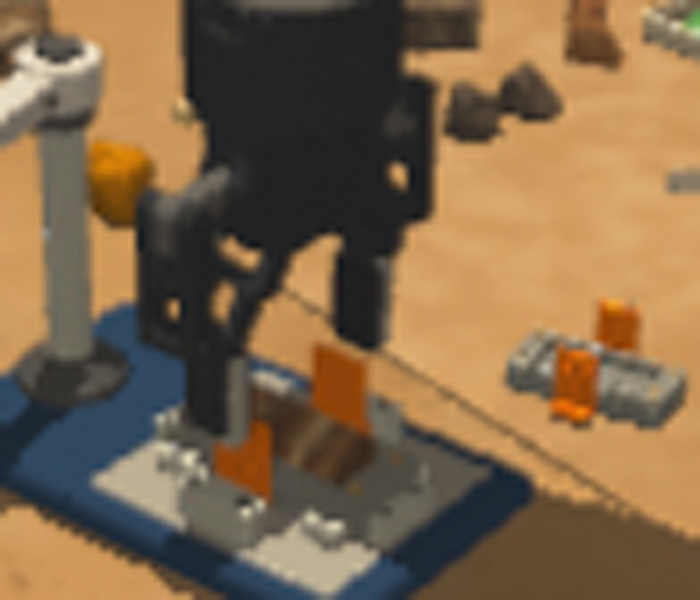

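The near fingertip (crop (215,435)) sits just outside the tab's upper edge (crop (245,450)), and the far one likewise. The tips are about 57 mm up, so I'll go down 1.3 cm and close.

Request:
arm_command([
  [0,-0.05,0.5],
  [0,-0.05,1.0],
  [0,-0.05,1.3],
  [0,-0.05,1.3],
  [0,-0.05,1.3],
], spin=[0,0,0,0,0])

```text
clock: 14.05
eef_pos: [0.5153, 0.0819, 0.0119]
tool_rot: [-0.107, 0.994, -0.0, 0.0]
ft_force: [-0.4, 0.5, -0.1]
grip_width: 0.0741
grasp_force: 0.0
```

Request:
arm_command([
  [0,0,0],
  [0,0,0],
  [0,0,0],
  [0,0,0],
  [0,0,0],
], spin=[0,0,0,0,0], jaw=4.0)

```text
clock: 14.68
eef_pos: [0.5158, 0.0817, 0.0139]
tool_rot: [-0.107, 0.994, -0.0, 0.001]
ft_force: [-3.0, -0.5, 13.0]
grip_width: 0.0442
grasp_force: 61.4
```

Closed at 44 mm with 61 N. I'll lift gently and look.

Request:
arm_command([
  [0,0,-0.2],
  [0,0,-0.4],
  [0,0,-0.8],
  [0,0,-1.2],
  [0,0,-1.6],
], spin=[0,0,0,0,0])

```text
clock: 15.3
eef_pos: [0.5151, 0.0819, 0.0279]
tool_rot: [-0.107, 0.994, 0.0, -0.0]
ft_force: [-0.1, -0.1, -2.3]
grip_width: 0.0436
grasp_force: 61.2
```

```bash
python3 - <<'E'
from h import *
o=get_obs();print(o['eef_pos'],o["ft_force"],o["grip_width"],o["grasp_force"])
p=camera("scene")
a=p["pixels"][190:274,230:328];cv2.imwrite("pics/h.png",cv2.resize(a,(700,600),interpolation=cv2.INTER_CUBIC)[:,:,::-1])
E
```

```text
[0.51514653 0.08189659 0.02792157] [-0.13988828 -0.10291512 -2.31964815] 0.04363568897025995 61.19469165802002
```

View pics/h.png

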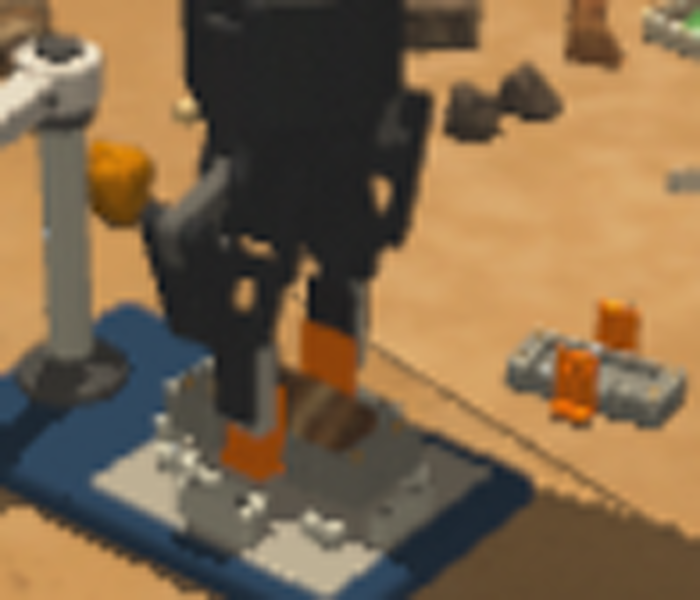

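The carrier has come up with the bar still in it (crop (330,410)), both tabs pinched, and the force reads about its weight. I'll lift it clear.

Request:
arm_command([
  [0,0,-1],
  [0,0,-2.5],
  [0,0,-4],
  [0,0,-5.5],
  [0,0,-7],
], spin=[0,0,0,0,0])

```text
clock: 15.98
eef_pos: [0.5154, 0.0819, 0.0992]
tool_rot: [-0.107, 0.994, 0.0, 0.0]
ft_force: [-0.2, 0.1, -3.0]
grip_width: 0.0437
grasp_force: 61.5
```

Request:
arm_command([
  [0,0,-1],
  [0,0,-1.8],
  [0,0,-2],
  [0,0,-2],
  [0,0,-2],
], spin=[0,0,0,0,0])

```text
clock: 16.6
eef_pos: [0.5147, 0.0818, 0.1172]
tool_rot: [-0.107, 0.994, -0.0, -0.001]
ft_force: [-0.1, -0.1, -2.4]
grip_width: 0.0434
grasp_force: 61.5
```

Request:
arm_command([
  [0,0,0],
  [0,0,0],
  [0,0,0],
  [0,0,0],
  [0,0,0],
], spin=[0,0,0,0,0])

```text
clock: 17.23
eef_pos: [0.5152, 0.0819, 0.1178]
tool_rot: [-0.107, 0.994, -0.0, 0.0]
ft_force: [-0.4, -0.1, -3.2]
grip_width: 0.0432
grasp_force: 61.5
```

```bash
python3 - <<'E'
from h import *
o=get_obs();print(o['eef_pos'],o["ft_force"],o["grip_width"],o["grasp_force"])
p=camera("scene")
a=p["pixels"][150:270,200:340];cv2.imwrite("pics/i.png",cv2.resize(a,(700,600),interpolation=cv2.INTER_CUBIC)[:,:,::-1])
E
```

```text
[0.51520532 0.08189772 0.11783992] [-0.40829293 -0.08907896 -3.17345819] 0.04323243326989497 61.52195692062378
```

View pics/i.png

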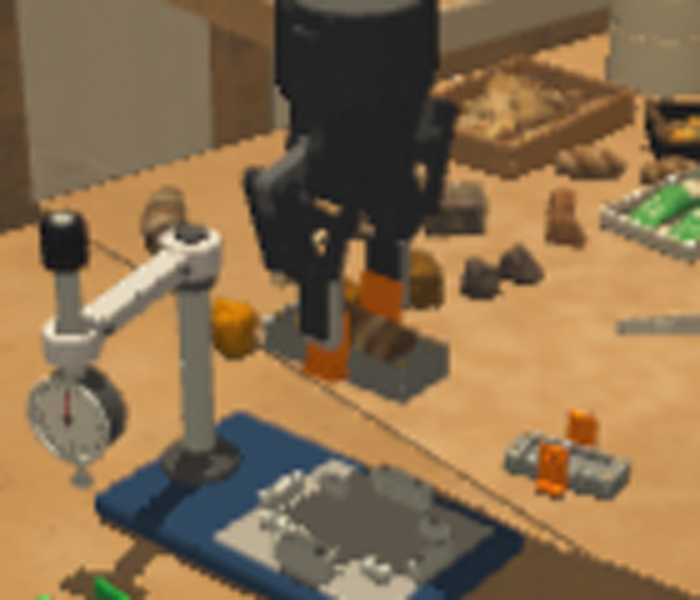

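The carrier hangs level (crop (355,345)) about 10 cm above the empty nest with the bar in it. The gauge is up and swung out. Handing in.

```bash
python3 -c "
from workcell import *
print(job_done())"
```

```text
the job is handed in; nothing more can be done
None
```

I checked the bar with the gauge, swung the gauge back out, and lifted the carrier out with the bar still in it. It is held level and pinched about 10 cm above the station. I handed the job in at about 17 s; no verdict came back.

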